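# Pack and clamp the lunch tiffin

## Task

Pack up the steel lunch tiffin: lay the red measuring spoon in the open lower tier and let go of it, then set the lidded upper tier on top, upright all the way and lowered into place rather than dropped, turned so that its brass lug points squarely at the lever clamp. Finally swing the lever fully up so that its hook stands over the lug. Leave the ashtray, stone, key and amber jar where they are.

Things in the scene. Friction and masses are not known exactly. Their poses are not given: they have to be found in the camera images.
- tiffin: lower tier of the tiffin: open round stainless steel pan, fixed to the crate top; outside diameter 120 mm, inside diameter 112 mm, 55 mm high, inner floor 4 mm up. Origin: centre of its underside; z up; its +x points (level) from the centre to the lever clamp on its side
- clamp_hinge (a point): hinge line of the lever clamp, on the lower tier 80 mm from its centre along its +x and 28 mm up; the hinge axis is parallel to the lower tier's y
- clamp (a joint): lever clamp angle in rad: 0 = closed, lever upright against the tiers; grows to 1.25 as it swings outward and down, away from the tiffin's centre. Stays where it is left (about 1 N at the grip moves it). Steel bar 12 mm wide; a 14 mm wide hook on its inner face, 52 to 58 mm from the hinge, reaches 16 mm inward
- clamp_grip (a point): point in the black grip at the lever's free end, 78 mm from the hinge along the lever; the grip is 14 mm wide (along the tiffin's y), 9 mm thick and runs from 60 to 90 mm from the hinge
- mark (a point): point on the lower tier's frame where the middle of the lug must come: 68 mm from its centre along its +x, 72 mm up
- upper: lidded upper tier, loose, 0.3 to 0.6 kg, diameter 120 mm (lid 124), 90 mm high with handle, lid top 58 mm up. Origin: centre of its underside; z up; +x points to the brass lug. Its lowest 8 mm is a spigot of 104 mm diameter that drops into the lower tier's mouth (4 mm play all round): when stacked its origin is 47 mm above the lower tier's
- lug (a point): middle of the brass lug, 68 mm from the upper tier's axis along its +x, 25 mm up; the lug is 16 mm wide, 10 mm high and sticks out to 74 mm from the axis
- handle (a point): grip point of the lid handle, on the axis, 80 mm above the upper tier's origin: a black bar along the upper tier's x, 64 mm long, 14 mm wide, from 74 to 90 mm up
- spoon: red plastic measuring spoon with a flat bottom, 92 mm long, about 30 g. Origin: middle of its length at the underside; its +x points along the handle, away from the cup. Cup: outside diameter 34 mm, 16 mm high, centred at x = -29 mm. Handle: 12 mm wide, 10 to 16 mm up, from x = -13 to 46 mm, with a foot at its end; grip it about x = 10 mm
- ashtray: green ceramic ashtray, bystander, 94 mm across, 30 mm high, origin at the centre of its underside
- stone: smooth grey river stone, bystander, 88 mm across, 38 mm high, origin at the centre of its underside
- key: brass-toned door key lying flat, bystander, 79 mm long, 5 mm thick, origin mid-length at the underside, x along the blade
- flask: amber glass jar with a blue cap, bystander, 62 mm across, 130 mm high, origin at the centre of its underside
Mind the look-alikes: they are no part of the job. What is shaped like the upper but brown or turquoise is not meant.

How it is judged:
By the outcome, as a careful person would: the job done as asked, in the order asked, and still so for the second after the job is handed in, with the robot touching nothing.
It also fails if it takes over 69 s, if anything falls off the work surface, if the arm or the gripper's body presses on something with over 40 N, if the wrist force passes 120 N, or if a joint passes its speed limit or range.

## Robot

A 6-joint arm with a two-finger parallel gripper is mounted at the origin on the work surface. World frame = base frame: x ahead of the robot, y to its left, z up, the work surface at z = 0. Lengths are in m, angles in degrees, forces in N, time in s.
With the tool pointing down it reaches from about 0.275 to 0.975 m from the base axis. Payload 8.4 kg.
Tool frame: the origin (TCP) lies where the fingers leave the gripper's body, on its centre line; the fingertips stand 88 mm ahead of it and the grasp point (between the pads) lies 69 mm ahead of it; z points along the fingers, y is the line along which they close (so a half turn about z gives the same grasp; the last joint's range is limited). The gripper opens to 92 mm and grips with 3 to 60 N. Pads are 20 mm wide; open, the fingers measure 128 mm over their backs; the gripper's body (75 mm by 189 mm) begins 69 mm behind the grasp point.
Start: joints at [-68.148, 20.225, 93.587, -0, 66.188, -0.138], TCP at [0.234, -0.58, 0.303] pointing down, gripper open.
Joint ranges: [-150.9, 150.9], [-52.94, 120.26], [3.33, 152.33], [-74.26, 254.26], [0, 154.13], [-172.89, 172.89]. Speed limits (degrees/s): [127.2, 127.2, 159.86, 180, 180, 180].

## Interface

Orientations are given as [roll, pitch, yaw] about the fixed x, y, z axes, in that order (R = Rz(yaw) Ry(pitch) Rx(roll)).
In Python, from bench import bot gives the robot as it stands.
- The arm moves only by the tool arm_command, never from a script. Its argument "moves" is a list that holds one entry, the list of rows, each a list of 6 numbers: the shift along the tool's x, y, z in m, then the turn, a rotation vector about the tool's x, y, z in rad. In form: [[[x, y, z, rx, ry, rz], ...]]. A call has 1 to 20 rows; each row shifts and turns the commanded pose from where the row before left it, along the tool's axes as they then stand; what a row does not reach is not made up. A row lasts 1/12 s, in which the tool goes at most 41.7 mm and 7.16 degrees, less where a joint would pass 70% of its speed; a pose out of reach is approached as far as the arm can. A call with a gripper value outside its range is refused whole. "claw" is the opening, from 0 (shut) to 1 (fully open), set as the call begins (left out, the last holds). The fingers move at their own pace and stop on an object; the grip force is fixed at half the most. Time passes only in rows, so rows that do not move let the fingers close. It gives the time, the measured TCP pose, the force, the opening and the grip force at its end, in the units of the state.
- bot.sense(): the state, without advancing time (a new reading comes with each control period).
- bot.grab_frame(name): name is "scene" or "top" or "wrist"; returns (picture, depth): 480x640x3 uint8, red, green, blue; 480x640 float32, m along the optical axis (not along the pixel's ray), 0 where there is no reading.
- bot.camera_info(name): a dict with "fx", "fy", "cx", "cy" (pixels), "extrinsics" (4x4, takes a point from camera to world coordinates). Camera axes: x right, y down, z forward; pixel columns grow to the right and rows downward; lengths in m; the calibration is good to about 2 mm. A picture is of the moment at which its call begins: read the wrist's pose just before it. camera_info takes no time and is no camera call; for the wrist camera it gives the pose at the moment of the call.
- bot.hand_in(): hands the job in; it is judged then, once.
The state is a dict: "clock": time; "joint_positions": joint angles; "qd": joint speeds; "tau": joint torques, N m; "eef_pos": TCP position; "tool_rot": TCP orientation; "contact_force": force on the tool from outside, world axes, zero at the start; "moment": the same for the moment, N m; "grip_width": finger opening in m; "gripper_force": force on a finger pad.
Only numpy, scipy, OpenCV 4.12 (cv2) and the standard library are available. Lean on these libraries where they do the work, as an engineer would, in place of code of your own. Each camera call takes 0.05 s, during which the arm holds its last target. There are 200 camera calls.

## Working session

There is one attempt and no reset: what is moved stays moved. The work goes in short steps, Python scripts to look and compute and a tool call to move; the robot and the scene stay as the last step left them, time stands still between calls to the robot, and variables do not carry over. Pictures are saved under pics/ and viewed, at most 11 in all, crops included, and the job is handed in when it is done.

Besides the shell and the picture viewer there is one more tool, called after "Call:" as a command line: name --argument value ..., lists and objects as JSON in quotes. arm_command: Moves the arm, as the interface text tells. Its arguments: {"type":"object","properties":{"moves":{"type":"array","items":{"type":"array","items":{"type":"array","items":{"type":"number"}}}},"claw":{"type":"number"}},"required":["moves"]}

```bash
mkdir -p pics; ls; cat > h.py <<'E'
import numpy as np, cv2
from bench import bot
def grab(n):
    i=bot.camera_info(n); im,d=bot.grab_frame(n)
    v,u=np.mgrid[:480,:640]
    P=np.stack([(u-i['cx'])/i['fx']*d,(v-i['cy'])/i['fy']*d,d],-1)
    T=np.array(i['extrinsics']); W=P@T[:3,:3].T+T[:3,3]; W[d==0]=np.nan
    return im,W
def save(n,im): cv2.imwrite('pics/'+n,im[...,::-1])
E
python3 - <<'E'
from h import *
for n in ['scene','top']:
    im,W=grab(n); save(n+'0.png',im); np.savez('pics/'+n+'0.npz',im=im,W=W)
print(bot.sense())
E
```

```text
pics
{'clock': 0.1, 'joint_positions': array([-6.81473185e+01,  2.02575783e+01,  9.36248934e+01,  5.48624057e-04,
        6.61892004e+01, -1.37468561e-01]), 'qd': array([ 0.03350153,  0.00699034, -0.10656271, -0.06253276,  0.02533818,
        0.02350137]), 'tau': array([-1.22656515e-03, -5.94903946e+01, -3.34930587e+01,  6.96504372e-02,
        1.83005427e-02, -3.06204811e-05]), 'eef_pos': array([ 0.23390355, -0.5792085 ,  0.30204837]), 'tool_rot': array([-1.79928329e+02, -6.73609490e-04,  2.19899278e+01]), 'contact_force': array([ 0.5745873 , -0.74536337,  0.3299764 ]), 'moment': array([0.04874831, 0.02095871, 0.02262564]), 'gripper_force': 0.0, 'grip_width': 0.09180361130650783}
```

View pics/scene0.png

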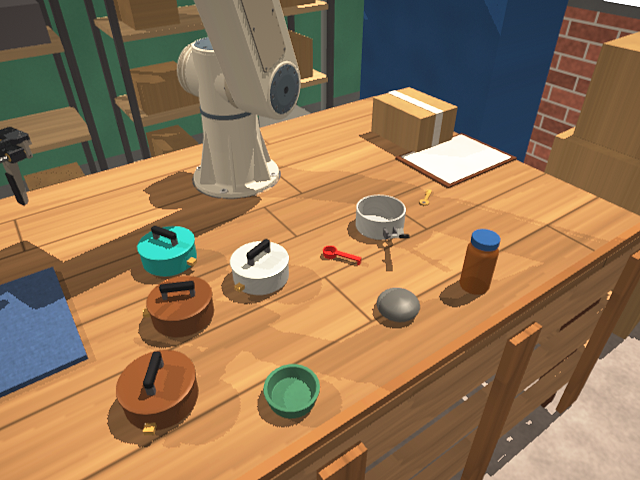

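View pics/top0.png

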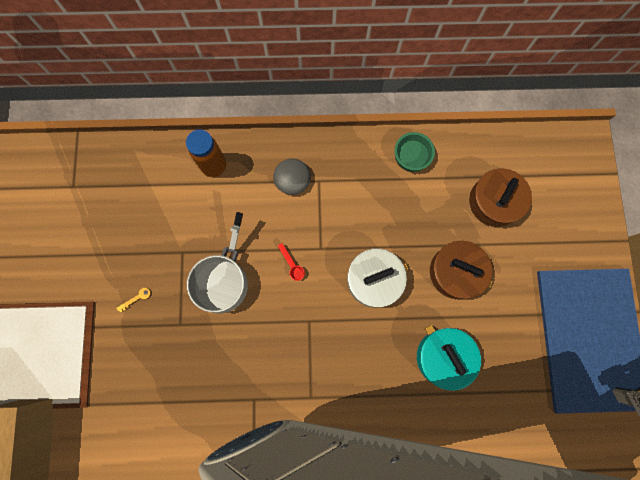

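Both views show four lidded pots: steel/white (scene 260,265; top 378,278), turquoise (scene 167,250; top 450,358), brown (scene 180,305; top 463,270) and brown (scene 157,387; top 503,197). The steel one fits the description. The open pan is at top (218,284) with its lever towards (238,215), and the red spoon is at (292,262) with its cup at (298,274). I'll confirm the steel pot in a crop and measure.

```bash
python3 - <<'E'
from h import *
from scipy.optimize import least_squares
S=np.load('pics/scene0.npz');T=np.load('pics/top0.npz')
a=cv2.resize(S['im'][225:315,210:310],None,fx=5,fy=5,interpolation=2)[:450,:500]
b=cv2.resize(T['im'][240:315,340:415],None,fx=6,fy=6,interpolation=2)[:450,:300+0]
save('crop.png',a)
def circ(P):
    r=least_squares(lambda p:np.hypot(P[:,0]-p[0],P[:,1]-p[1])-p[2],[*P[:,:2].mean(0),.05],loss='soft_l1',f_scale=.002);return r.x
def reg(D,v0,v1,u0,u1):
    return D['im'][v0:v1,u0:u1].reshape(-1,3).astype(int),D['W'][v0:v1,u0:u1].reshape(-1,3)
# upper
c,P=reg(T,240,315,340,415)
z=P[:,2];print('table z',np.nanmedian(T['W'][230:240,330:340,2]))
lid=(z>.045)&(z<.066);print('upper lid',np.c_[(P[lid].min(0),P[lid].max(0))], np.median(P[lid],0))
h=P[z>.078];m=h.mean(0);print('handle',m,h[:,2].max());
u,s,vt=np.linalg.svd(h[:,:2]-h[:,:2].mean(0));print('hdir',np.degrees(np.arctan2(vt[0,1],vt[0,0]))%180,len(h))
lidP=P[(z>.05)];
hull=cv2.convexHull(lidP[:,:2].astype(np.float32))[:,0];print('lid circ',circ(hull))
for n,D,r in [('scene',S,(225,315,210,310)),('top',T,(240,315,340,415))]:
    c,P=reg(D,*r);hs=cv2.cvtColor(c.astype(np.uint8)[None],cv2.COLOR_RGB2HSV)[0]
    k=(hs[:,0]>15)&(hs[:,0]<32)&(hs[:,1]>130)&(hs[:,2]>120)&(P[:,2]>.012);print(n,'lug',k.sum(),P[k].mean(0) if k.any() else '')
# pan
c,P=reg(T,245,325,180,255);k=(P[:,2]>.048)&(P[:,2]<.065);Q=P[k]
print('pan z',np.median(Q[:,2]),len(Q))
hull=cv2.convexHull(Q[:,:2].astype(np.float32))[:,0];print('pan circ',circ(Q),circ(hull))
c,P=reg(T,205,262,222,250);k=P[:,2]>.012
d=c.sum(1)
g=k&(d<120);print('grip',g.sum(),P[g].mean(0),P[g].min(0),P[g].max(0))
c,P=reg(S,215,250,375,420);d=c.sum(1);g=(d<120)&(P[:,2]>.012);print('grip scene',g.sum(),P[g].mean(0),P[g].min(0),P[g].max(0))
for n,D,r in [('scene',S,(235,275,310,370)),('top',T,(235,290,270,315))]:
    c,P=reg(D,*r);k=(c[:,0]>120)&(c[:,1]<60)&(c[:,2]<60);Q=P[k];Q=Q[np.isfinite(Q[:,0])]
    box=cv2.minAreaRect(Q[:,:2].astype(np.float32));print(n,'spoon',box,np.percentile(Q[:,2],[5,50,95]))
    m=Q[:,:2].mean(0);u,s,vt=np.linalg.svd(Q[:,:2]-m);t=(Q[:,:2]-m)@vt[0];print(m,vt[0],t.min(),t.max())
E
```

```text
table z 9.602232452987636e-05
upper lid [[ 0.37844143  0.49953026]
 [-0.22618947 -0.10402489]
 [ 0.05181919  0.0642109 ]] [ 0.43580003 -0.16411303  0.0580054 ]
handle [ 0.43827869 -0.16424035  0.08928223] 0.09403788354955156
hdir 109.94021589996287 215
lid circ [ 0.43896218 -0.16505689  0.06142888]
scene lug 52 [ 0.46571873 -0.22851257  0.02530465]
top lug 11 [ 0.46469697 -0.2323197   0.03060281]
pan z 0.054419404712883424 397
pan circ [0.43548665 0.17313415 0.05761771] [0.43574763 0.17364376 0.05959983]
grip 86 [0.55906861 0.12650196 0.06897475] [0.48764583 0.11410266 0.02087964] [0.5813486  0.16002232 0.08421706]
grip scene 28 [0.57074049 0.12302009 0.06956666] [0.50060531 0.11512979 0.02248104] [0.58617685 0.16220778 0.07869818]
scene spoon ((0.4896470904350281, 0.014684395864605904), (0.09133065491914749, 0.03372747451066971), 20.119882583618164) [9.25228765e-05 1.01276331e-02 1.44106067e-02]
[0.47912837 0.01445033] [0.90699625 0.4211387 ] -0.035708727195950876 0.056093381145346
top spoon ((0.48496049642562866, 0.01826024428009987), (0.08907138556241989, 0.03160253167152405), 30.225753784179688) [0.00112375 0.01422269 0.01892328]
[0.47790147 0.01418636] [-0.85845019 -0.51289694] -0.05267770714375097 0.03633482637939496
```

View pics/crop.png

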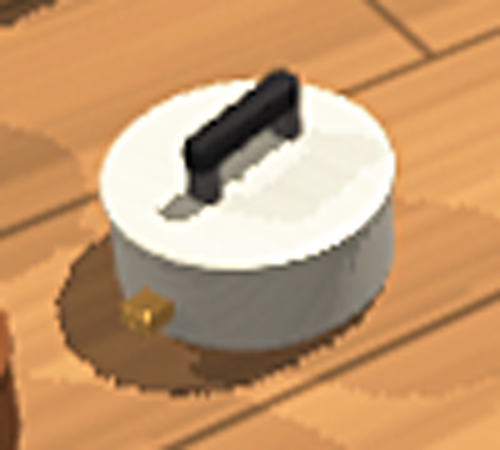

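Crop: steel lid with black handle and brass lug at (148,310), pointing to the camera side, so this is the right pot (yaw about -69°). Next I'll move above the spoon for a wrist view.

```bash
cat >> h.py <<'E'
def plan(x,y,z,yaw=None):
    from scipy.spatial.transform import Rotation as Ro
    s=bot.sense();R=Ro.from_euler('xyz',s['tool_rot'],degrees=True)
    if yaw is not None:
        R2=Ro.from_euler('xyz',[180,0,yaw],degrees=True);w=(R.inv()*R2).as_rotvec();n=int(np.ceil(np.linalg.norm(w)/.11))
        print('turn total',w.round(4),'n',n); R=R2
    d=R.inv().apply(np.array([x,y,z])-s['eef_pos']);n=int(np.ceil(np.linalg.norm(d)/.038))
    print('shift total',d.round(4),'n',n,'per',(d/max(n,1)).round(4),'t',round(s['clock'],2))
E
python3 - <<'E'
from h import *
T=np.array(bot.camera_info('wrist')['extrinsics']);s=bot.sense();print(T.round(3),bot.camera_info('wrist')['fx'])
plan(.45,.02,.303,28)
S=np.load('pics/scene0.npz');t=np.load('pics/top0.npz')
for n,D,r in [('scene',S,(215,250,375,420)),('top',t,(205,262,222,250))]:
    c=D['im'][r[0]:r[1],r[2]:r[3]].reshape(-1,3).astype(int);P=D['W'][r[0]:r[1],r[2]:r[3]].reshape(-1,3)
    Q=P[(c.sum(1)<120)&(P[:,2]>.045)];m=Q.mean(0);d=m[:2]-[.4357,.1735];print(n,len(Q),m,np.degrees(np.arctan2(d[1],d[0])),np.hypot(*d))
E
```

```text
[[ 0.376 -0.888 -0.264  0.309]
 [-0.927 -0.36  -0.107 -0.549]
 [ 0.     0.285 -0.959  0.383]
 [ 0.     0.     0.     1.   ]] 355.87363764021194
turn total [-1.200e-03 -1.000e-04 -1.049e-01] n 1
shift total [ 0.4721 -0.4276 -0.001 ] n 17 per [ 0.0278 -0.0252 -0.0001] t 0.1
scene 26 [0.5760651  0.12004969 0.07302372] -20.84657613384562 0.15019753037645966
top 74 [0.56861152 0.12284565 0.07547709] -20.86250983722906 0.1422368968775318
```

Call:
arm_command --moves '[[[0,0,0,0,0,-0.105],[0.028,-0.025,0,0,0,0],[0.028,-0.025,0,0,0,0],[0.028,-0.025,0,0,0,0],[0.028,-0.025,0,0,0,0],[0.028,-0.025,0,0,0,0],[0.028,-0.025,0,0,0,0],[0.028,-0.025,0,0,0,0],[0.028,-0.025,0,0,0,0],[0.028,-0.025,0,0,0,0],[0.028,-0.025,0,0,0,0],[0.028,-0.025,0,0,0,0],[0.028,-0.025,0,0,0,0],[0.028,-0.025,0,0,0,0],[0.028,-0.025,0,0,0,0],[0.028,-0.025,0,0,0,0],[0.028,-0.025,0,0,0,0],[0.028,-0.025,0,0,0,0],[0,0,0,0,0,0]]]' --claw 0.5

```text
clock: 1.68
eef_pos: [0.4564, 0.0241, 0.3028]
tool_rot: [-179.9, -0.1, 28.2]
contact_force: [-0.4, -1.0, 0.6]
grip_width: 0.0456
gripper_force: 0.0
```

```bash
python3 - <<'E'
from h import *
im,W=grab('wrist');save('w1.png',im);np.savez('pics/w1.npz',im=im,W=W)
c=im.astype(int);k=(c[...,0]>110)&(c[...,1]<70)&(c[...,2]<70)&(W[...,2]<.03)
P=W[k];P=P[np.isfinite(P[:,0])];H=P[P[:,2]>.008][:,:2]
m=H.mean(0);v=np.linalg.svd(H-m)[2][0]; v=v*np.sign(v[0]);t=(H-m)@v
print(len(P),m,np.degrees(np.arctan2(v[1],v[0])),t.min(),t.max(),'mid',m+v*(t.min()+t.max())/2)
w=abs((H-m)@np.array([-v[1],v[0]])) 
hh=H[(t>t.max()-.045)];mh=hh.mean(0);vh=np.linalg.svd(hh-mh)[2][0];print('handle only',mh,np.degrees(np.arctan2(vh[1],vh[0])))
print(cv2.minAreaRect(H.astype(np.float32)));s=bot.sense();print(s['eef_pos'],s['tool_rot'],s['grip_width'])
E
```

```text
989 [0.47844237 0.01267676] 27.814020008991346 -0.03475843954878184 0.05409427532525807 mid [0.48699332 0.01718784]
handle only [0.50079684 0.02464096] -154.66991612299384
((0.48628145456314087, 0.01857745088636875), (0.08887214958667755, 0.029868999496102333), 28.64405059814453)
[0.4553504  0.02188507 0.30250368] [-1.79977756e+02 -7.27539338e-03  2.82706850e+01] 0.045795307915786926
```

View pics/w1.png

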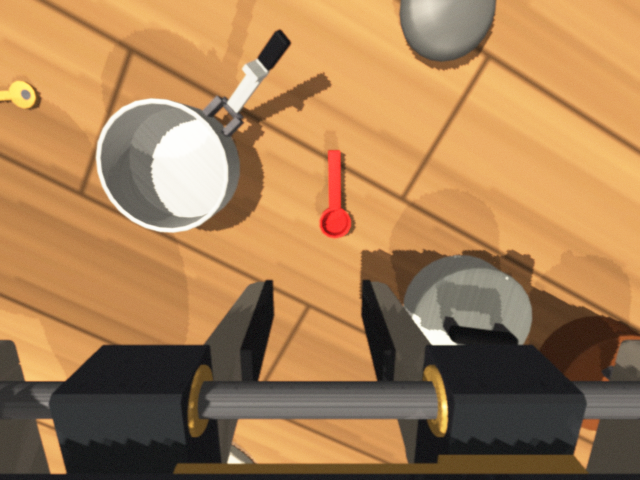

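Wrist view: spoon (cup 335,222, handle up to 335,150) lies along the tool's x; pan at (168,165), lever grip at (270,50).

```bash
python3 - <<'E'
from h import *
from scipy.optimize import least_squares
plan(.4965,.0225,.11,27.8)
D=np.load('pics/w1.npz');W=D['W'];c=D['im'].astype(int)
P=W[95:235,90:245].reshape(-1,3);Q=P[(P[:,2]>.051)&(P[:,2]<.06)]
f=lambda Q:least_squares(lambda p:np.hypot(Q[:,0]-p[0],Q[:,1]-p[1])-p[2],[.436,.174,.058],loss='soft_l1',f_scale=.001).x
print('pan',f(Q),f(cv2.convexHull(Q[:,:2].astype(np.float32))[:,0]),len(Q))
P=W[20:130,225:295].reshape(-1,3);d=c[20:130,225:295].reshape(-1,3).sum(1)
G=P[(P[:,2]>.055)&(d<150)];print('grip',len(G),G.mean(0),G.min(0),G.max(0))
m=G.mean(0)[:2]-f(Q)[:2];print(np.degrees(np.arctan2(m[1],m[0])))
L=P[(P[:,2]>.025)&(P[:,0]>.515)];v=np.linalg.svd(L[:,:2]-L[:,:2].mean(0))[2][0];print('lever dir',np.degrees(np.arctan2(v[1],v[0]))%180-180,len(L))
E
```

```text
turn total [-0.0004 -0.0001  0.0082] n 1
shift total [0.0367 0.0186 0.1925] n 6 per [0.0061 0.0031 0.0321] t 1.73
pan [0.43786693 0.17358129 0.05752332] [0.43750978 0.17401562 0.05972947] 2030
grip 610 [0.56993104 0.12352441 0.07430858] [0.55646629 0.11463131 0.06395107] [0.58306292 0.133934   0.08283851]
-20.758446155534223
lever dir -21.369670826192333 1682
```

Call:
arm_command --moves '[[[0.006,0.003,0.033,0,0,0],[0.006,0.003,0.033,0,0,0],[0.006,0.003,0.033,0,0,0],[0.006,0.003,0.033,0,0,0],[0.006,0.003,0.033,0,0,0],[0.007,0.0035,0.025,0,0,0],[0,0,0.011,0,0,0],[0,0,0.011,0,0,0],[0,0,0,0,0,0]]]'

```text
clock: 2.48
eef_pos: [0.4954, 0.0195, 0.0897]
tool_rot: [-180.0, 0.1, 28.0]
contact_force: [-0.7, -0.6, 0.4]
grip_width: 0.0459
gripper_force: 0.0
```

Call:
arm_command --moves '[[[0,0,0,0,0,0],[0,0,0,0,0,0],[0,0,0,0,0,0],[0,0,0,0,0,0],[0,0,0,0,0,0],[0,0,0,0,0,0]]]' --claw 0

```text
clock: 2.98
eef_pos: [0.4963, 0.0203, 0.0913]
tool_rot: [180.0, -0.0, 28.0]
contact_force: [-2.1, 0.3, 6.5]
grip_width: 0.0119
gripper_force: 29.8
```

Call:
arm_command --moves '[[[0,0,-0.02,0,0,0],[0,0,-0.03,0,0,0],[0,0,-0.035,0,0,0],[0,0,-0.035,0,0,0],[0,0,0,0,0,0]]]'

```text
clock: 3.4
eef_pos: [0.499, 0.0204, 0.2166]
tool_rot: [179.8, -0.5, 28.0]
contact_force: [1.9, 0.2, -0.8]
grip_width: 0.0113
gripper_force: 29.8
```

```bash
python3 - <<'E'
from h import *
im,W=grab('wrist');save('w2.png',im)
print(bot.sense())
plan(.437+.010*np.cos(np.radians(-21)),.1737+.010*np.sin(np.radians(-21)),.21,-21)
E
```

```text
{'clock': 3.45, 'joint_positions': array([ 2.17009563e+00,  1.52508269e+01,  1.13782035e+02, -3.60916869e-03,
        5.05714460e+01,  6.41600906e+01]), 'qd': array([-0.01815008,  3.2171039 ,  2.92506966, -0.04014798, -2.4023442 ,
        0.00361168]), 'tau': array([-4.99487651e-03, -4.94810128e+01, -2.84630620e+01,  3.69070005e-02,
        5.59748858e-01,  4.43841855e-04]), 'eef_pos': array([0.49801924, 0.02035953, 0.21406674]), 'tool_rot': array([179.82500875,  -0.35490676,  28.01282965]), 'contact_force': array([ 0.94307851, -0.60294264, -0.4448396 ]), 'moment': array([-0.02378353, -0.00570859, -0.04835318]), 'gripper_force': 29.80470836162567, 'grip_width': 0.011549336170512766}
turn total [ 2.000e-04 -7.100e-03  8.554e-01] n 8
shift total [-0.1019 -0.1213  0.0041] n 5 per [-0.0204 -0.0243  0.0008] t 3.45
```

View pics/w2.png

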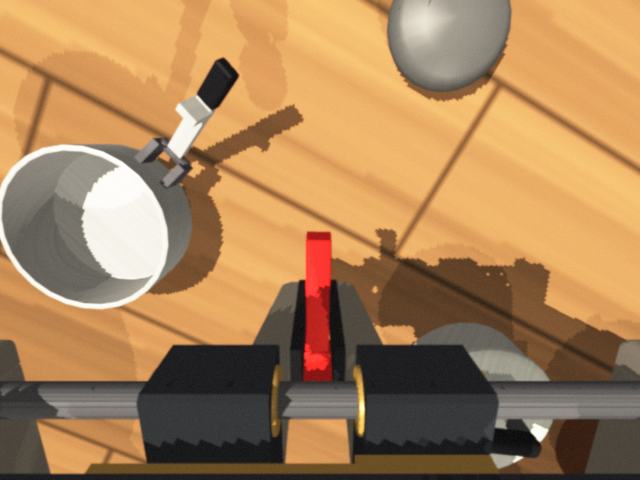

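Spoon is held level (handle 318,232 to 318,380). Over to the pan.

Call:
arm_command --moves '[[[0,0,0,0,0,0.107],[0,0,0,0,0,0.107],[0,0,0,0,0,0.107],[0,0,0,0,0,0.107],[0,0,0,0,0,0.107],[0,0,0,0,0,0.107],[0,0,0,0,0,0.107],[0,0,0,0,0,0.107],[-0.0205,-0.0243,0,0,0,0],[-0.0205,-0.0243,0,0,0,0],[-0.0205,-0.0243,0,0,0,0],[-0.0205,-0.0243,0,0,0,0],[-0.0205,-0.0243,0,0,0,0],[0,0,0,0,0,0],[0,0,0,0,0,0],[0,0,0,0,0,0]]]'

```text
clock: 4.78
eef_pos: [0.4436, 0.1702, 0.2099]
tool_rot: [179.9, 0.0, -21.0]
contact_force: [0.6, -0.3, -0.1]
grip_width: 0.0114
gripper_force: 29.8
```

```bash
python3 - <<'E'
from h import *
a=np.radians(-21);plan(.437+.0095*np.cos(a),.1737+.0095*np.sin(a),.0955,-21);print(bot.sense()['eef_pos'],bot.sense()['tool_rot'])
E
```

```text
turn total [0.0011 0.0008 0.0004] n 1
shift total [ 0.0021 -0.0009  0.1144] n 4 per [ 0.0005 -0.0002  0.0286] t 4.78
[0.44360398 0.17020723 0.20989782] [ 1.79936102e+02  4.75963838e-02 -2.09757268e+01]
```

Call:
arm_command --moves '[[[0.001,-0.001,0.025,0,0,0],[0.001,0,0.025,0,0,0],[0,0,0.02,0,0,0],[0,0,0.015,0,0,0],[0,0,0.012,0,0,0],[0,0,0.009,0,0,0],[0,0,0.005,0,0,0],[0,0,0.003,0,0,0],[0,0,0,0,0,0],[0,0,0,0,0,0]]]'

```text
clock: 5.62
eef_pos: [0.4466, 0.1706, 0.097]
tool_rot: [-180.0, -0.0, -21.1]
contact_force: [-0.7, 0.8, -0.1]
grip_width: 0.0114
gripper_force: 29.8
```

Call:
arm_command --moves '[[[0,0,0,0,0,0],[0,0,0,0,0,0],[0,0,0,0,0,0],[0,0,0,0,0,0]]]' --claw 0.35

```text
clock: 5.95
eef_pos: [0.4464, 0.1708, 0.097]
tool_rot: [-180.0, -0.0, -21.0]
contact_force: [-0.0, -0.1, 0.3]
grip_width: 0.0318
gripper_force: 0.0
```

Call:
arm_command --moves '[[[0,0,-0.02,0,0,0],[0,0,-0.03,0,0,0],[0,0,-0.038,0,0,0],[0,0,-0.038,0,0,0],[0,0,-0.038,0,0,0],[0,0,-0.03,0,0,0],[0,0,0,0,0,0],[0,0,0,0,0,0]]]'

```text
clock: 6.62
eef_pos: [0.4469, 0.171, 0.2924]
tool_rot: [-179.8, -0.2, -21.0]
contact_force: [-0.3, 0.4, -0.3]
grip_width: 0.0323
gripper_force: 0.0
```

```bash
python3 - <<'E'
from h import *
im,W=grab('wrist');save('w3.png',im);np.savez('pics/w3.npz',im=im,W=W)
print(bot.sense()['eef_pos'])
plan(.4385,-.1645,.29,-70)
E
```

```text
[0.44611148 0.17064619 0.29080319]
turn total [-1.000e-03 -4.000e-04  8.546e-01] n 8
shift total [0.3123 0.1218 0.0008] n 9 per [0.0347 0.0135 0.0001] t 6.67
```

View pics/w3.png

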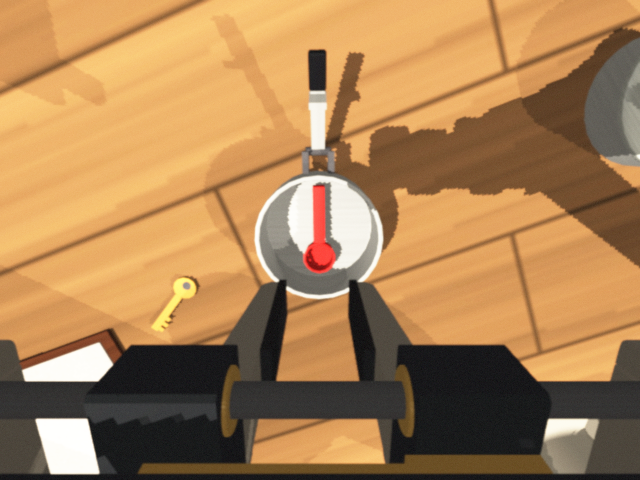

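The spoon lies free on the pan floor (cup 320,256, handle 320,190), and the lever (317,70) is in line with the tool's x. Now to the upper tier.

Call:
arm_command --moves '[[[0,0,0,0,0,0.107],[0,0,0,0,0,0.107],[0,0,0,0,0,0.107],[0,0,0,0,0,0.107],[0,0,0,0,0,0.107],[0,0,0,0,0,0.107],[0,0,0,0,0,0.107],[0,0,0,0,0,0.107],[0.034,0.0155,0,0,0,0],[0.034,0.0155,0,0,0,0],[0.034,0.0155,0,0,0,0],[0.034,0.0155,0,0,0,0],[0.034,0.0155,0,0,0,0],[0.034,0.0155,0,0,0,0],[0.034,0.0155,0,0,0,0],[0.034,0.0155,0,0,0,0],[0,0,0,0,0,0],[0,0,0,0,0,0]]]' --claw 0.5

```text
clock: 8.17
eef_pos: [0.4388, -0.1556, 0.2754]
tool_rot: [-179.9, 2.6, -68.4]
contact_force: [-0.3, 0.9, -1.1]
grip_width: 0.0455
gripper_force: 0.0
```

```bash
python3 - <<'E'
from h import *
from scipy.optimize import least_squares
f=lambda Q,r:least_squares(lambda p:np.hypot(Q[:,0]-p[0],Q[:,1]-p[1])-p[2],[*Q[:,:2].mean(0),r],loss='soft_l1',f_scale=.001).x
D=np.load('pics/w3.npz');W=D['W'];c=D['im'].astype(int).sum(2)
P=W[165:300,250:390].reshape(-1,3);Q=P[(P[:,2]>.051)&(P[:,2]<.06)]
h=f(cv2.convexHull(Q[:,:2].astype(np.float32))[:,0],.06);print('pan',f(Q,.058),h)
P=W[40:125,295:340].reshape(-1,3);L=P[P[:,2]>.045];m=L.mean(0)[:2];v=np.linalg.svd(L[:,:2]-m)[2][0];print('lever dir',np.degrees(np.arctan2(v[1],v[0])),'bearing',np.degrees(np.arctan2(*(m-h[:2])[::-1])),L[:,2].max())
im,W=grab('wrist');save('w4.png',im)
s=bot.sense();print(s['eef_pos'],s['tool_rot'])
near=np.hypot(W[...,0]-.4385,W[...,1]+.1645)<.085
z=W[...,2];c=im.astype(int).sum(2)
lid=near&(z>.054)&(z<.062);Q=W[lid];print('lid',len(Q),f(cv2.convexHull(Q[:,:2].astype(np.float32))[:,0],.062))
H=W[near&(z>.083)&(z<.1)&(c<200)];m=H.mean(0);v=np.linalg.svd(H[:,:2]-m[:2])[2][0];print('handle',len(H),m,np.degrees(np.arctan2(v[1],v[0]))%180-180,cv2.minAreaRect(H[:,:2].astype(np.float32)))
hs=cv2.cvtColor(im,cv2.COLOR_RGB2HSV);k=near&(z>.015)&(z<.04)&(hs[...,0]>15)&(hs[...,0]<32)&(hs[...,1]>130)&(hs[...,2]>90);print('lug',k.sum(),W[k].mean(0) if k.any() else '')
E
```

```text
pan [0.43778117 0.17403304 0.05745531] [0.43738437 0.17425623 0.05964151]
lever dir 159.80938613322306 bearing -20.428491411462527 0.08244843401719282
[ 0.43895125 -0.15442802  0.27564912] [-179.86728278    2.56424124  -68.32608296]
lid 14285 [ 0.44045273 -0.16454392  0.06158348]
handle 894 [ 0.44240772 -0.17134952  0.08862195] -68.67815632294882 ((0.44089475274086, -0.16568703949451447), (0.012609669007360935, 0.0612061582505703), 20.25550651550293)
lug 280 [ 0.46365616 -0.22774892  0.02932023]
```

View pics/w4.png

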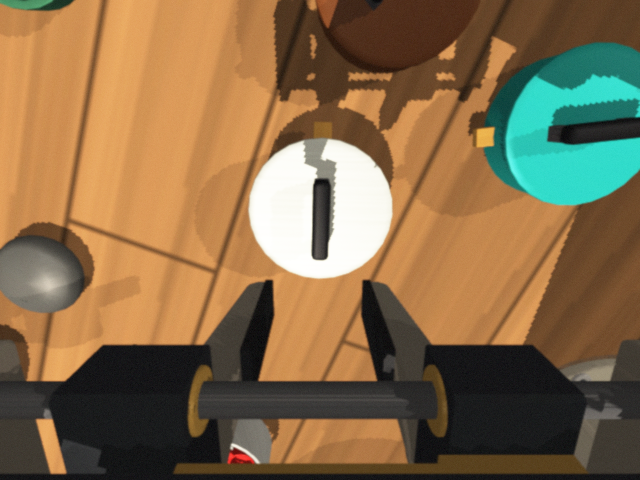

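The steel tier with its black handle (320,220) and brass lug (322,130) is below the gripper. The tool came out tilted 2.6°; I'll level it first.

```bash
python3 - <<'E'
from h import *
plan(.4405,-.165,.2,-69.4)
E
```

```text
turn total [-0.0019  0.0448  0.0187] n 1
shift total [0.0104 0.0023 0.0756] n 3 per [0.0035 0.0008 0.0252] t 8.22
```

Call:
arm_command --moves '[[[0,0,0,-0.001,0.022,0.009],[0,0,0,-0.001,0.022,0.009],[0.0035,0.001,0.02,0,0,0],[0.0035,0.001,0.02,0,0,0],[0.0035,0.0005,0.02,0,0,0],[0,0,0.015,0,0,0],[0,0,0,0,0,0],[0,0,0,0,0,0]]]'

```text
clock: 8.88
eef_pos: [0.4409, -0.1636, 0.2015]
tool_rot: [-180.0, 0.0, -69.1]
contact_force: [0.2, -0.7, 0.8]
grip_width: 0.0457
gripper_force: 0.0
```

```bash
python3 - <<'E'
from h import *
plan(.4405,-.165,.152,-69.4);print(bot.sense()['eef_pos'],bot.sense()['tool_rot'])
E
```

```text
turn total [-0.0001  0.0004  0.0046] n 1
shift total [0.0011 0.0009 0.0495] n 2 per [0.0006 0.0004 0.0247] t 8.88
[ 0.44093293 -0.16361701  0.20148597] [-1.79993234e+02  2.35427030e-02 -6.91389735e+01]
```

Call:
arm_command --moves '[[[0.001,0.001,0.015,0,0,0.005],[0,0,0.015,0,0,0],[0,0,0.01,0,0,0],[0,0,0.006,0,0,0],[0,0,0.003,0,0,0],[0,0,0,0,0,0],[0,0,0,0,0,0]]]'

```text
clock: 9.47
eef_pos: [0.4414, -0.1665, 0.1538]
tool_rot: [-179.8, -0.1, -69.5]
contact_force: [-0.3, -0.7, 0.2]
grip_width: 0.046
gripper_force: 0.0
```

Call:
arm_command --moves '[[[0,0,0,0,0,0],[0,0,0,0,0,0],[0,0,0,0,0,0],[0,0,0,0,0,0],[0,0,0,0,0,0],[0,0,0,0,0,0]]]' --claw 0

```text
clock: 9.97
eef_pos: [0.4409, -0.1665, 0.1534]
tool_rot: [-179.9, -0.1, -69.5]
contact_force: [-1.8, -0.4, 1.3]
grip_width: 0.0135
gripper_force: 30.0
```

Call:
arm_command --moves '[[[0,0,-0.005,0,0,0],[0,0,-0.01,0,0,0],[0,0,-0.015,0,0,0],[0,0,-0.02,0,0,0],[0,0,-0.02,0,0,0],[0,0,-0.02,0,0,0],[0,0,-0.015,0,0,0],[0,0,-0.005,0,0,0],[0,0,0,0,0,0],[0,0,0,0,0,0]]]'

```text
clock: 10.8
eef_pos: [0.4404, -0.1662, 0.2631]
tool_rot: [-179.9, -0.1, -69.5]
contact_force: [-0.2, -0.3, -6.3]
grip_width: 0.0138
gripper_force: 30.0
```

```bash
python3 - <<'E'
from h import *
s=bot.sense();print(s['joint_positions'],s['tool_rot'],s['eef_pos'],s['moment'])
plan(.437,.174,.262,-20.5)
E
```

```text
[-2.08654266e+01  9.04601830e+00  1.14310225e+02  1.19446481e-02
  5.64953124e+01  1.38643354e+02] [-1.79881984e+02 -9.05947026e-02 -6.95154540e+01] [ 0.44041143 -0.16621659  0.26308653] [ 0.08735573  0.01515151 -0.00313685]
turn total [-0.0013 -0.0024 -0.8555] n 8
shift total [-0.1223 -0.3175  0.0011] n 9 per [-0.0136 -0.0353  0.0001] t 10.8
```

Call:
arm_command --moves '[[[0,0,0,0,0,-0.04],[0,0,0,0,0,-0.07],[0,0,0,0,0,-0.07],[0,0,0,0,0,-0.07],[0,0,0,0,0,-0.07],[0,0,0,0,0,-0.07],[0,0,0,0,0,-0.07],[0,0,0,0,0,-0.07],[0,0,0,0,0,-0.07],[0,0,0,0,0,-0.07],[0,0,0,0,0,-0.07],[0,0,0,0,0,-0.07],[0,0,0,0,0,-0.0455],[0,0,0,0,0,0]]]'

```text
clock: 11.97
eef_pos: [0.44, -0.1661, 0.262]
tool_rot: [-180.0, -0.0, -20.4]
contact_force: [-0.8, 0.5, -6.6]
grip_width: 0.0136
gripper_force: 30.0
```

Call:
arm_command --moves '[[[-0.004,-0.01,0,0,0,0],[-0.0075,-0.02,0,0,0,0],[-0.01,-0.026,0,0,0,0],[-0.01,-0.026,0,0,0,0],[-0.01,-0.026,0,0,0,0],[-0.01,-0.026,0,0,0,0],[-0.01,-0.026,0,0,0,0],[-0.01,-0.026,0,0,0,0],[-0.01,-0.026,0,0,0,0],[-0.01,-0.026,0,0,0,0],[-0.01,-0.026,0,0,0,0],[-0.01,-0.026,0,0,0,0],[-0.0075,-0.02,0,0,0,0],[-0.003,-0.0075,0,0,0,0],[0,0,0,0,0,0],[0,0,0,0,0,0],[0,0,0,0,0,0]]]'

```text
clock: 13.38
eef_pos: [0.4372, 0.173, 0.2627]
tool_rot: [179.9, -0.1, -20.5]
contact_force: [0.5, -0.0, -6.1]
grip_width: 0.0137
gripper_force: 30.0
```

```bash
python3 - <<'E'
from h import *
from scipy.optimize import least_squares
f=lambda Q,r:least_squares(lambda p:np.hypot(Q[:,0]-p[0],Q[:,1]-p[1])-p[2],[*Q[:,:2].mean(0),r],loss='soft_l1',f_scale=.001).x
s=bot.sense();print(s['tool_rot'],s['eef_pos'])
plan(.437,.174,.262,-20.5)
im,W=grab('wrist');save('w5.png',im)
t,Wt=grab('top');save('t5.png',t)
n=np.hypot(Wt[...,0]-.437,Wt[...,1]-.174)<.1;z=Wt[...,2];k=n&(z>.155)&(z<.18);Q=Wt[k];print(len(Q))
if len(Q)>50: print('lid',f(cv2.convexHull(Q[:,:2].astype(np.float32))[:,0],.062),np.median(Q[:,2]))
hs=cv2.cvtColor(im,cv2.COLOR_RGB2HSV);k=(W[...,2]>.11)&(hs[...,0]>15)&(hs[...,0]<32)&(hs[...,1]>130)&(hs[...,2]>90)
k[420:]=0;print('lug',k.sum(),W[k].mean(0) if k.any() else '',np.argwhere(k).mean(0))
E
```

```text
[ 1.79948179e+02 -1.28516130e-01 -2.05336454e+01] [0.43724571 0.17298666 0.2626669 ]
turn total [ 0.0009 -0.0022 -0.0006] n 1
shift total [-0.0006 -0.0009  0.0007] n 1 per [-0.0006 -0.0009  0.0007] t 13.38
847
lid [0.4344931  0.1717022  0.06112541] 0.16741348536439082
lug 1100 [0.48603977 0.15513992 0.19017956] [249.69454545 316.72636364]
```

View pics/w5.png

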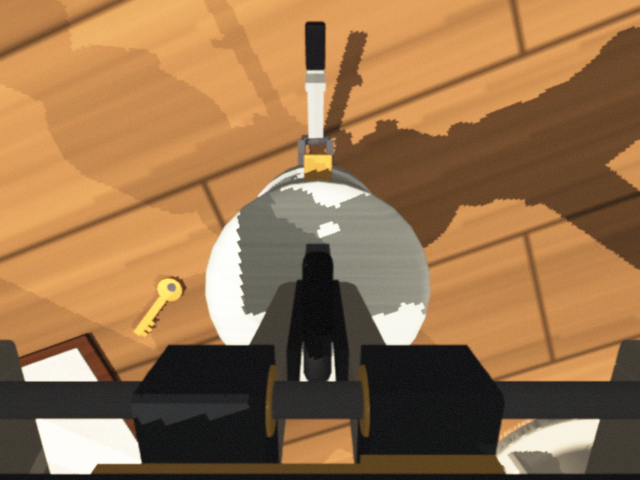

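The lug (318,163) is lined up with the clamp hinge (317,145) and lever (315,50). I'll compute the fine offsets in the tool frame.

```bash
python3 - <<'E'
from h import *
from scipy.optimize import least_squares
f=lambda Q,r:least_squares(lambda p:np.hypot(Q[:,0]-p[0],Q[:,1]-p[1])-p[2],[*Q[:,:2].mean(0),r],loss='soft_l1',f_scale=.001).x
fr=lambda Q,r:least_squares(lambda p:np.hypot(Q[:,0]-p[0],Q[:,1]-p[1])-r,Q[:,:2].mean(0)+[-.02,0],loss='soft_l1',f_scale=.001).x
im,W=grab('wrist');z=W[...,2];s=bot.sense();p=s['eef_pos'];a=np.radians(s['tool_rot'][2])
X=np.array([np.cos(a),np.sin(a)]);Y=np.array([-X[1],X[0]])
tf=lambda q:np.array([(q[:2]-p[:2])@X,(q[:2]-p[:2])@Y])
c=im.astype(int);g=c.sum(2)
hs=cv2.cvtColor(im,cv2.COLOR_RGB2HSV);k=(hs[...,0]>15)&(hs[...,0]<32)&(hs[...,1]>130)&(z>.11)&(z<.16);k[200:]=0
L=W[k];print('lug',k.sum(),tf(L.mean(0)),L[:,2].mean())
G=W[(z>.05)&(z<.1)&(np.arange(480)[:,None]<75)&(g<160)];print('grip',len(G),tf(G.mean(0)))
B=W[10:130,300:332].reshape(-1,3);B=B[B[:,2]>.045];v=np.linalg.svd(B[:,:2]-B[:,:2].mean(0))[2][0];v*=np.sign(v@X);print('lever dir rel tool deg',np.degrees(np.arctan2(v@Y,v@X)))
k=(z>.158)&(z<.176)&(np.arange(480)[:,None]<340);Q=W[k];Qt=np.array([tf(q) for q in Q]);h=cv2.convexHull(Qt.astype(np.float32))[:,0];h=h[(h[:,0]>-.02)]
print('lid in tool',least_squares(lambda q:np.hypot(h[:,0]-q[0],h[:,1]-q[1])-.062,[0,0],loss='soft_l1',f_scale=.001).x,np.median(Q[:,2]))
# lid tilt plane
A=np.c_[Qt,np.ones(len(Qt))];print('plane',np.linalg.lstsq(A,Q[:,2],rcond=None)[0])
print('pan w3/w1 in tool',tf(np.array([.4374,.1741])))
E
```

```text
lug 691 [0.06543739 0.00011754] 0.13882031064031589
grip 849 [0.14093194 0.00189324]
lever dir rel tool deg 0.3530285260209317
lid in tool [-0.00192918  0.00013015] 0.16671483826022346
plane [-0.00513302 -0.00406093  0.16676053]
pan w3/w1 in tool [-0.00069398  0.00110922]
```

Call:
arm_command --moves '[[[0.001,-0.001,0.005,0,0,-0.006],[0,0,0.01,0,0,0],[0,0,0.01,0,0,0],[0,0,0.01,0,0,0],[0,0,0.008,0,0,0],[0,0,0.005,0,0,0],[0,0,0.003,0,0,0],[0,0,0.002,0,0,0],[0,0,0.002,0,0,0],[0,0,0,0,0,0]]]'

```text
clock: 14.37
eef_pos: [0.4392, 0.1743, 0.2079]
tool_rot: [-180.0, -0.2, -20.2]
contact_force: [-0.1, -0.1, -6.2]
grip_width: 0.0135
gripper_force: 30.0
```

Call:
arm_command --moves '[[[0,0,0.001,0,0,0],[0,0,0.001,0,0,0],[0,0,0.001,0,0,0],[0,0,0.001,0,0,0],[0,0,0,0,0,0],[0,0,0,0,0,0]]]'

```text
clock: 14.87
eef_pos: [0.4391, 0.1743, 0.2041]
tool_rot: [-180.0, -0.2, -20.2]
contact_force: [0.1, 0.5, -5.4]
grip_width: 0.0134
gripper_force: 30.0
```

Call:
arm_command --moves '[[[0,0,0.001,0,0,0],[0,0,0.001,0,0,0],[0,0,0.0007,0,0,0],[0,0,0.0005,0,0,0],[0,0,0,0,0,0],[0,0,0,0,0,0]]]'

```text
clock: 15.37
eef_pos: [0.4391, 0.1742, 0.2008]
tool_rot: [-180.0, -0.2, -20.2]
contact_force: [-0.6, 0.4, -4.7]
grip_width: 0.0138
gripper_force: 30.0
```

Call:
arm_command --moves '[[[0,0,0.0004,0,0,0],[0,0,0.0004,0,0,0],[0,0,0.0004,0,0,0],[0,0,0,0,0,0],[0,0,0,0,0,0]]]'

```text
clock: 15.78
eef_pos: [0.4393, 0.1742, 0.2004]
tool_rot: [-180.0, -0.2, -20.2]
contact_force: [-2.9, -2.7, 5.5]
grip_width: 0.0136
gripper_force: 30.0
```

Seated, since the force has turned upward. Release and rise.

Call:
arm_command --moves '[[[0,0,0,0,0,0],[0,0,0,0,0,0],[0,0,0,0,0,0],[0,0,0,0,0,0],[0,0,0,0,0,0]]]' --claw 0.5

```text
clock: 16.2
eef_pos: [0.4393, 0.1743, 0.1997]
tool_rot: [-180.0, -0.2, -20.2]
contact_force: [1.3, -0.4, -0.5]
grip_width: 0.0443
gripper_force: 0.0
```

Call:
arm_command --moves '[[[0,0,-0.005,0,0,0],[0,0,-0.015,0,0,0],[0,0,-0.025,0,0,0],[0,0,-0.03,0,0,0],[0,0,-0.015,0,0,0],[0,0,0,0,0,0],[0,0,0,0,0,0]]]'

```text
clock: 16.78
eef_pos: [0.4392, 0.1745, 0.2904]
tool_rot: [-179.9, -0.3, -20.2]
contact_force: [-1.4, -0.5, 0.0]
grip_width: 0.0461
gripper_force: 0.0
```

```bash
python3 - <<'E'
from h import *
im,W=grab('wrist');save('w6.png',im);z=W[...,2];s=bot.sense();p=s['eef_pos'];print(p,s['tool_rot'])
a=np.radians(s['tool_rot'][2]);X=np.array([np.cos(a),np.sin(a)]);Y=np.array([-X[1],X[0]])
T=np.stack([(W[...,:2]-p[:2])@X,(W[...,:2]-p[:2])@Y],-1)
hs=cv2.cvtColor(im,cv2.COLOR_RGB2HSV);g=im.astype(int).sum(2)
k=(hs[...,0]>15)&(hs[...,0]<32)&(hs[...,1]>130)&(z>.06)&(z<.09)&(abs(T[...,1])<.03);print('lug',k.sum(),T[k].mean(0),z[k].max())
k=(z>.1)&(z<.11)&(abs(T[...,0])<.09)&(abs(T[...,1])<.09);Q=T[k];print('lid z',np.median(z[k]),'plane',np.linalg.lstsq(np.c_[Q,np.ones(len(Q))],z[k],rcond=None)[0])
k=(z>.13)&(z<.145)&(g<200)&(abs(T[...,0])<.06)&(abs(T[...,1])<.03)
print('handle',k.sum(),cv2.minAreaRect(T[k].astype(np.float32)))
k=(z>.045)&(T[...,0]>.115)&(T[...,0]<.2)&(abs(T[...,1])<.02);print('grip',k.sum(),T[k].min(0),T[k].max(0),z[k].max(),'outer y mean',T[k].mean(0))
P=np.array([.4376,.1740]);f=P+X*.20;print('push start');plan(*f,.30,-20.2)
E
```

```text
[0.43864473 0.17426263 0.28935746] [-1.79993312e+02 -1.63582706e-01 -2.01569758e+01]
lug 341 [6.60981175e-02 1.51424392e-05] 0.07831537570536673
lid z 0.1042205564393 plane [-0.00240891 -0.00179059  0.10417755]
handle 1450 ((7.571093738079071e-05, -0.0001074615865945816), (0.012258912436664104, 0.06217622011899948), 89.78690338134766)
grip 1052 [ 0.11534177 -0.00806683] [0.15432241 0.00598308] 0.08259835145479705 outer y mean [ 0.13569798 -0.00092784]
push start
turn total [-0.0001 -0.0029  0.0008] n 1
shift total [ 0.1991  0.0005 -0.0106] n 6 per [ 0.0332  0.0001 -0.0018] t 16.83
```

View pics/w6.png

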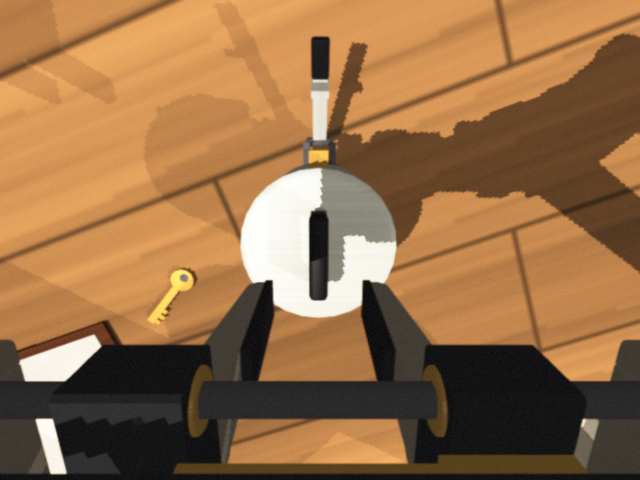

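Upper tier sits level (lid z 0.104), lug (319,157) in line with lever (320,60). Next: close the fingers, go outside the lever end and descend.

Call:
arm_command --moves '[[[0.017,0,0,0,-0.003,0],[0.034,0,0,0,0,0],[0.034,0,0,0,0,0],[0.034,0,0,0,0,0],[0.034,0,0,0,0,0],[0.034,0,0,0,0,0],[0,0,0,0,0,0],[0,0,0,0,0,0],[0,0,0,0,0,0]]]' --claw 0

```text
clock: 17.58
eef_pos: [0.6132, 0.1099, 0.2879]
tool_rot: [179.9, 0.2, -20.2]
contact_force: [-1.1, -0.5, -0.8]
grip_width: 0.0004
gripper_force: 0.0
```

```bash
python3 - <<'E'
from h import *
X=np.array([np.cos(np.radians(-20.5)),np.sin(np.radians(-20.5))]);f=np.array([.4387,.1743])+X*.187
plan(*f,.153,-20.4);print(bot.sense()['eef_pos'],bot.sense()['tool_rot'])
t=np.load('pics/top0.npz');W=t['W'][120:185,180:230].reshape(-1,3);c=t['im'][120:185,180:230].reshape(-1,3).astype(int)
k=(c[:,2]>c[:,0]+40)&(W[:,2]>.1);print('cap',W[k].mean(0),W[k].max(0))
E
```

```text
turn total [0.0014 0.0033 0.0038] n 1
shift total [0.001  0.0007 0.1349] n 4 per [0.0002 0.0002 0.0337] t 17.58
[0.61319708 0.1098555  0.28786693] [179.91819733   0.18768196 -20.17960023]
cap [0.71676687 0.19409938 0.12977869] [0.74452063 0.22110356 0.13360537]
```

Call:
arm_command --moves '[[[0,0,0.025,0,0.003,0.003],[0,0,0.03,0,0,0],[0,0,0.03,0,0,0],[0,0,0.025,0,0,0],[0,0,0.015,0,0,0],[0,0,0.01,0,0,0],[0,0,0,0,0,0],[0,0,0,0,0,0]]]'

```text
clock: 18.25
eef_pos: [0.6141, 0.1102, 0.1549]
tool_rot: [180.0, -0.1, -20.3]
contact_force: [-0.0, 0.2, 0.2]
grip_width: 0.0005
gripper_force: 0.0
```

Call:
arm_command --moves '[[[-0.006,0,0,0,0,0],[-0.006,0,0,0,0,0],[-0.006,0,0,0,0,0],[-0.006,0,0,0,0,0],[-0.006,0,0,0,0,0],[-0.006,0,0,0,0,0],[-0.006,0,0,0,0,0],[-0.006,0,0,0,0,0],[-0.006,0,0,0,0,0],[0,0,0,0,0,0]]]'

```text
clock: 19.08
eef_pos: [0.5712, 0.129, 0.1604]
tool_rot: [-179.5, -1.1, -20.3]
contact_force: [1.9, 0.1, 3.4]
grip_width: 0.0004
gripper_force: 1.8
```

```bash
python3 - <<'E'
from h import *
im,W=grab('scene');save('s7.png',cv2.resize(im[130:280,310:510],None,fx=4,fy=4,interpolation=2))
s=bot.sense();print(s['eef_pos'],s['tool_rot'],s['contact_force'],s['qd'].round(2),s['moment'])
E
```

```text
[0.56808204 0.12891233 0.1584042 ] [-179.67753537   -0.72163477  -20.35072763] [ 2.56355281 -0.26448853  1.61040892] [ 0.62  1.59  3.02  0.96  2.51 -0.06] [ 0.01188189 -0.32959275  0.02074584]
```

View pics/s7.png

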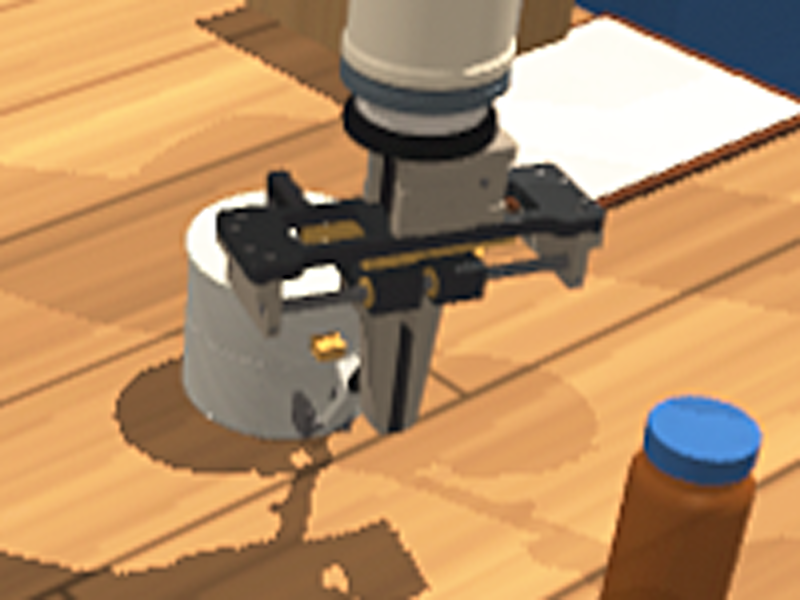

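The lever (grip at 345,375 in the crop) is rising ahead of the fingers. Continue.

Call:
arm_command --moves '[[[-0.005,0,0,0,0,0],[-0.005,0,0,0,0,0],[-0.005,0,0,0,0,0],[-0.005,0,0,0,0,0],[-0.005,0,0,0,0,0],[-0.004,0,0,0,0,0],[-0.003,0,0,0,0,0],[0,0,0,0,0,0],[0,0,0,0,0,0],[0,0,0,0,0,0]]]'

```text
clock: 19.97
eef_pos: [0.534, 0.1397, 0.1543]
tool_rot: [180.0, -0.1, -20.3]
contact_force: [-0.7, -0.3, -0.6]
grip_width: 0.0004
gripper_force: 0.0
```

```bash
python3 - <<'E'
from h import *
X=np.array([np.cos(np.radians(-20.5)),np.sin(np.radians(-20.5))])
s=bot.sense();print((s['eef_pos'][:2]-[.4387,.1743])@X);plan(*(np.array([.4387,.1743])+X*.095),.155,-20.5)
E
```

```text
0.10140980463981147
turn total [ 0.     -0.0025  0.003 ] n 1
shift total [-0.0064  0.001  -0.0007] n 1 per [-0.0064  0.001  -0.0007] t 19.97
```

Call:
arm_command --moves '[[[-0.001,0,0,0,0,0],[-0.001,0,0,0,0,0],[-0.001,0,0,0,0,0],[-0.001,0,0,0,0,0],[0,0,0,0,0,0],[0,0,0,0,0,0]]]'

```text
clock: 20.47
eef_pos: [0.5303, 0.1411, 0.1545]
tool_rot: [-180.0, -0.2, -20.3]
contact_force: [0.2, -0.3, 0.6]
grip_width: 0.0006
gripper_force: 0.1
```

Call:
arm_command --moves '[[[-0.001,0,0,0,0,0],[-0.001,0,0,0,0,0],[-0.001,0,0,0,0,0],[0,0,0,0,0,0],[0,0,0,0,0,0]]]'

```text
clock: 20.88
eef_pos: [0.5274, 0.1422, 0.1544]
tool_rot: [-180.0, -0.2, -20.3]
contact_force: [0.2, -0.5, 0.1]
grip_width: 0.0002
gripper_force: 0.1
```

Call:
arm_command --moves '[[[-0.001,0,0,0,0,0],[-0.001,0,0,0,0,0],[0,0,0,0,0,0],[0,0,0,0,0,0]]]'

```text
clock: 21.22
eef_pos: [0.5266, 0.1426, 0.1545]
tool_rot: [-180.0, -0.3, -20.3]
contact_force: [4.6, -3.2, -3.2]
grip_width: 0.0004
gripper_force: 3.0
```

Call:
arm_command --moves '[[[-0.001,0,0,0,0,0],[-0.0005,0,0,0,0,0],[0,0,0,0,0,0],[0,0,0,0,0,0]]]'

```text
clock: 21.55
eef_pos: [0.5263, 0.1427, 0.1546]
tool_rot: [-179.9, -0.4, -20.3]
contact_force: [9.5, -6.5, -5.5]
grip_width: 0.0003
gripper_force: 5.8
```

The lever is against its stop (force about 12 N, motion stalled). Back off, rise and check.

Call:
arm_command --moves '[[[0.004,0,0,0,0,0],[0.01,0,0,0,0,0],[0.02,0,0,0,0,0],[0.03,0,0,0,0,0],[0.02,0,0,0,0,0],[0,0,-0.03,0,0,0],[0,0,-0.038,0,0,0],[0,0,-0.038,0,0,0],[0,0,-0.038,0,0,0],[-0.035,0,0,0,0,0],[-0.035,0,0,0,0,0],[-0.035,0,0,0,0,0],[-0.035,0,0,0,0,0],[-0.035,0,0,0,0,0],[-0.035,0,0,0,0,0],[0,0,0,0,0,0],[0,0,0,0,0,0]]]'

```text
clock: 22.97
eef_pos: [0.4048, 0.1877, 0.2984]
tool_rot: [-180.0, -0.2, -20.2]
contact_force: [-0.5, 0.3, 0.2]
grip_width: 0.0006
gripper_force: 0.0
```

```bash
python3 - <<'E'
from h import *
im,W=grab('wrist');z=W[...,2];s=bot.sense();p=s['eef_pos'];print(p,s['tool_rot'],s['clock'])
a=np.radians(s['tool_rot'][2]);X=np.array([np.cos(a),np.sin(a)]);Y=np.array([-X[1],X[0]]);c=np.array([.4387,.1743])
T=np.stack([(W[...,:2]-c)@X,(W[...,:2]-c)@Y],-1);g=im.astype(int).sum(2)
k=(T[...,0]>.066)&(T[...,0]<.12)&(abs(T[...,1])<.02)&(z>.108)&(z<.13);print('grip top',k.sum(),T[k].min(0),T[k].max(0),np.median(z[k]),z[k].max())
k=(z>.1)&(z<.108)&(np.hypot(T[...,0],T[...,1])<.058);Q=T[k];print('lid',np.median(z[k]),np.linalg.lstsq(np.c_[Q,np.ones(len(Q))],z[k],rcond=None)[0])
k=(z>.13)&(z<.145)&(g<200)&(abs(T[...,0])<.05)&(abs(T[...,1])<.03);print('handle',cv2.minAreaRect(T[k].astype(np.float32)))
sc,_=grab('scene')
e=np.hstack([cv2.resize(im,(400,300),interpolation=3),cv2.resize(sc[170:260,340:460],(400,300),interpolation=2)]);save('fin.png',e)
E
```

```text
[0.40602578 0.1875552  0.29850643] [-179.95167278   -0.21106994  -20.25247278] 23.0167
grip top 302 [ 0.07496425 -0.0074254 ] [0.08373194 0.00632367] 0.11684872156131193 0.11899225573309219
lid 0.10430448426627065 [-0.00128093 -0.00183055  0.10430898]
handle ((-6.279908120632172e-05, 1.8810387700796127e-05), (0.01250394620001316, 0.061898939311504364), 89.7853012084961)
```

View pics/fin.png

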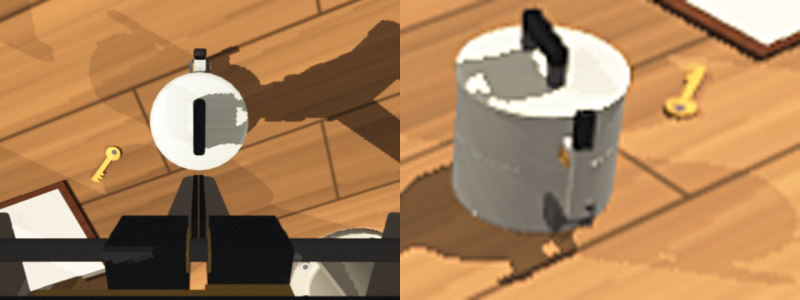

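The stack is level, and the lever stands upright (grip top z 0.117, 75–84 mm out) with its grip at (200,55) over the lug at (565,158). The key is where it was. Handing in.

```bash
python3 -c "
from bench import bot
print(bot.hand_in())"
```

```text
the job is handed in; nothing more can be done
None
```

The tiffin is packed and handed in at about 23 s: the spoon is in the lower tier, the upper tier is seated level with its lug pointing at the clamp, and the lever is swung up to its stop over the lug. The arm did not contact the ashtray, stone, key or jar.

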